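# Garlic into the roll-top bin

## Task

Put the garlic bulb away inside the open wooden roll-top bin, then roll the bin's slatted cover forward and down along its track by its rail until it is fully shut. Let go of everything at the end.

Things in the scene. Friction and masses are not known exactly. Their poses are not given: they have to be found in the camera images.
- garlic: The pinkish white garlic bulb, 56 mm across and 56 mm high, widest 25 mm above its base, 34 g. It stands upright on the worktop near an artichoke and a kitchen timer (80 mm away or more, centre to centre). Origin: centre of its underside; z up. A wall cabinet overhangs the back of the worktop (x over 0.57 m, from 0.45 m up): keep the arm clear of it.
- bin_cheek (a point): Mid-top of the left (+y) cheek of the fixed wooden roll-top bin, 254 (x) x 264 (y) x 152 mm, z up, open front to -x. In this point's frame (mm): bin's middle y = -126; cheeks' inner faces y = -6, -246; worktop z = -153; floor z = -118; front sill's inner face x = -107, top z = -103; cover's axis along y at x = 0, z = -128. Cheek radius 127, cover 112 to 118. Best place inside: x = -70, y = -126.
- bin_cover (a joint): Angle of the slatted tambour cover along its track about that axis (rad): 0 = fully shut, down at the front sill; 1.35 = fully rolled back. It starts between 1.2 and 1.35, stays where it is left, and takes about 3 to 6 N at the rail to move.
- bin_rail (a point): Middle of the wooden rail on the cover's front edge: 170 mm long along the bin's y, 14 mm thick along the track, standing out from radius 118 to 148 mm. This point: radius 137 mm, mid-thickness, 0.25 rad + the joint angle above the bin's -x direction (shut: x = -133 mm, 59 mm above the worktop; rolled back: upright on top). Shut fingers can push it from behind, forward then down along the arc.

How it is judged:
By the outcome, as a careful person would: the job done as asked, in the order asked, and still so for the second after the job is handed in, with the robot touching nothing.
It also fails if it takes over 48 s, if anything falls off the work surface, if the arm or the gripper's body presses on something with over 40 N, if the wrist force passes 120 N, or if a joint passes its speed limit or range.

## Robot

A 6-joint arm with a two-finger parallel gripper is mounted at the origin on a cart in front of the work surface, level with it; the furniture and walls round the work are solid. World frame = base frame: x ahead of the robot, y to its left, z up, the work surface at z = 0. Lengths are in mm, angles in rad, forces in N, time in s.
With the tool pointing down it reaches from about 350 to 925 mm from the base axis. Payload 6.4 kg.
Tool frame: the origin (TCP) lies midway between the tips of the shut fingers; the grasp point (between the pads) lies 19 mm behind it (ctrl.grasp_offset is the z of the grasp point in the tool frame, in mm); z points along the fingers, y is the line along which they close (so a half turn about z gives the same grasp; the last joint's range is limited). The gripper opens to 94 mm and grips with 3 to 60 N. Pads are 16 mm wide; open, the fingers measure 119 mm over their backs; the gripper's body (75 mm by 177 mm) begins 78 mm behind the grasp point.
Start: joints at [-1.327, 0.245, 1.558, -0, 1.339, -0.174], TCP at [263.744, -594.098, 205.455] pointing down, gripper open.
Joint ranges: [-3.13, 3.13], [-1.02, 2.26], [0.13, 2.54], [-0.95, 4.09], [0.21, 2.88], [-2.74, 2.74]. Speed limits (rad/s): [2.57, 2.57, 3.14, 3.14, 3.14, 3.14].

## Interface

Orientations are given as [roll, pitch, yaw] about the fixed x, y, z axes, in that order (R = Rz(yaw) Ry(pitch) Rx(roll)).
In Python, from bench import ctrl, eyes gives the robot as it stands. The module is installed in compiled form; this text tells all that it offers.
- The arm moves only by the tool servo_tool, never from a script. Its argument "plan" is a list of rows, each a list of 4 numbers: the shift along the world's x, y, z as a fraction of full scale, then the turn about the world's z as a fraction of full scale. In form: [[dx, dy, dz, turn], ...]. A call has 1 to 20 rows; each row shifts and turns the commanded pose from where the row before left it; what a row does not reach is not made up. Full scale, the value 1, is 0.06 m for a shift and 2 pi rad for a turn. A row lasts 1/8 s, in which the tool goes at most 62.5 mm and 10.7 degrees, less where a joint would pass 70% of its speed; a pose out of reach is approached as far as the arm can. A call with a number of a shift or a turn outside -1 to 1 is refused whole. A call with a gripper value outside its range is refused whole. "gripper" is the gripper command: -1 is fully open, 1 is shut, values between are in proportion, set as the call begins (left out, the last holds). The fingers move at their own pace and stop on an object; the grip force is fixed at half the most. Time passes only in rows, so rows that do not move let the fingers close. It gives the time, the measured TCP pose, the force, the opening and the grip force at its end, in the units of the state.
- ctrl.observe(): the state, without advancing time (a new reading comes with each control period).
- eyes.grab_frame(name): name is "scene" or "top" or "wrist"; returns (picture, depth): 400x640x3 uint8, blue, green, red; 400x640 float32, mm along the optical axis (not along the pixel's ray), 0 where there is no reading.
- eyes.camera_model(name): a dict with "fx", "fy", "cx", "cy" (pixels), "dist_coeffs" ([k1, k2, p1, p2, k3] as OpenCV has them; the pictures are not rectified), "world_to_cam" (4x4, takes a point from world to camera coordinates); the wrist camera has in their place "hand_eye" (4x4, takes a point from camera to tool coordinates, whose origin is the TCP and whose axes are the flange's). Camera axes: x right, y down, z forward; pixel columns grow to the right and rows downward; lengths in mm; the calibration is good to about 2 mm. A picture is of the moment at which its call begins: read the wrist's pose just before it. camera_model takes no time and is no camera call.
- ctrl.hand_in(): hands the job in; it is judged then, once.
The state is a dict: "time": time; "joint_pos": joint angles; "joint_vel": joint speeds; "tau": joint torques, N m; "position": TCP position; "orientation": TCP orientation; "force": force on the tool from outside, world axes, zero at the start; "torque": the same for the moment, N m; "finger_gap": opening from 0.0 (shut) to 1.0 (fully open); "grasp_force": force on a finger pad.
Only numpy, scipy, OpenCV 4.12 (cv2) and the standard library are available. Lean on these libraries where they do the work, as an engineer would, in place of code of your own. Each camera call takes 0.05 s, during which the arm holds its last target. There are 200 camera calls.

## Working session

There is one attempt and no reset: what is moved stays moved. The work goes in short steps, Python scripts to look and compute and a tool call to move; the robot and the scene stay as the last step left them, time stands still between calls to the robot, and variables do not carry over. Pictures are saved under pics/ and viewed, at most 10 in all, crops included, and the job is handed in when it is done.

Besides the shell and the picture viewer there is one more tool, called as name(argument=value, ...), one argument or row to a line, values as JSON. servo_tool: Moves the arm, as the interface text tells. Its arguments: {"type":"object","properties":{"plan":{"type":"array"},"gripper":{"type":"number"}},"required":["plan"]}

```bash
mkdir -p pics; cat > h.py <<'E'
import numpy as np, cv2
from bench import ctrl, eyes
def model(n):
    m=eyes.camera_model(n); K=np.array([[m['fx'],0,m['cx']],[0,m['fy'],m['cy']],[0,0,1]]); d=np.array(m['dist_coeffs'])
    if 'world_to_cam' in m: T=np.linalg.inv(np.array(m['world_to_cam']))
    else:
        s=ctrl.observe(); from scipy.spatial.transform import Rotation as R
        W=np.eye(4); W[:3,:3]=R.from_euler('xyz',s['orientation']).as_matrix(); W[:3,3]=s['position']; T=W@np.array(m['hand_eye'])
    return K,d,T
def ray(M,uv):
    K,d,T=M; p=cv2.undistortPoints(np.array(uv,float).reshape(-1,1,2),K,d).reshape(-1,2)
    return T[:3,3], np.c_[p,np.ones(len(p))]@T[:3,:3].T
def plane(M,uv,z):
    o,r=ray(M,uv); return o+r*((z-o[2])/r[:,2])[:,None]
def depthpts(M,uv,D):
    o,r=ray(M,uv); uv=np.array(uv,int).reshape(-1,2); return o+r*D[uv[:,1],uv[:,0]][:,None]
E
python3 - <<'E'
from h import *
for n in('scene','top'):
    p,d=eyes.grab_frame(n); cv2.imwrite(f'pics/{n}.png',p); np.savez(f'{n}.npz',p=p,d=d)
    K,_,T=model(n); print(n,T.round(2).tolist(),K[0,0],(d>0).mean())
print(ctrl.observe())
E
```

```text
scene [[-0.85, -0.37, 0.37, 63.29], [-0.52, 0.58, -0.62, 597.32], [0.01, -0.73, -0.69, 900.25], [0.0, 0.0, 0.0, 1.0]] 503.3138762727011 0.99607421875
top [[0.02, -0.99, 0.12, 401.37], [-1.0, -0.02, -0.0, -114.21], [0.01, -0.12, -0.99, 946.06], [0.0, 0.0, 0.0, 1.0]] 442.72310253271195 0.996078125
{'time': 0.1, 'joint_pos': array([-1.32712086e+00,  2.45727489e-01,  1.55887585e+00, -4.27748738e-05,
        1.33868194e+00, -1.74108424e-01]), 'joint_vel': array([-0.00023553, -0.00077301, -0.00296176,  0.00179844,  0.00123588,
        0.00073429]), 'tau': array([ 8.17897148e-05, -4.16914380e+01, -3.15527952e+01,  6.86248275e-02,
        3.09828005e-02, -5.81810082e-05]), 'position': array([ 263.58739696, -593.57323672,  204.47499544]), 'orientation': array([-3.13991841e+00, -2.52232233e-04,  4.17793557e-01]), 'force': array([ 0.63885164,  0.32567222, -0.33873997]), 'torque': array([ 0.01190561, -0.02970662,  0.01646057]), 'grasp_force': 0.0, 'finger_gap': 0.9999349889055235}
```

View pics/scene.png

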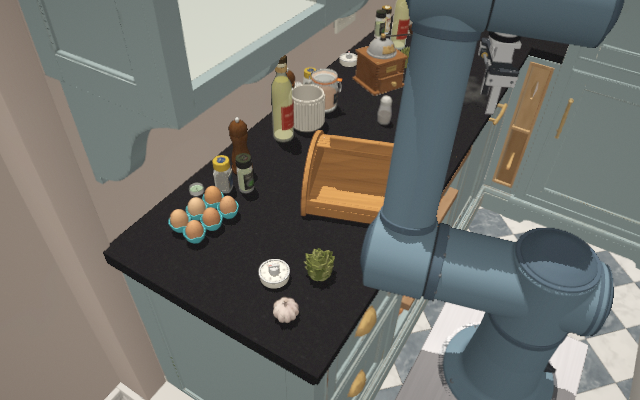

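View pics/top.png

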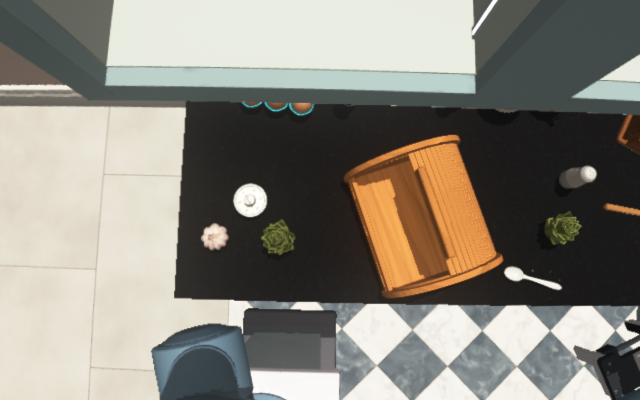

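The top view shows the garlic at (215,237), timer (250,200), artichoke (278,238). The bin's cheeks run (347,180)-(460,138) and (385,295)-(500,260), its open front faces left (+y), and the rail sits near (415,155)-(455,275).

```bash
cat > m.py <<'E'
from h import *
f=np.load('top.npz'); p,d=f['p'],f['d']; M=model('top')
v,u=np.mgrid[0:400,0:640]; P=depthpts(M,np.c_[u.ravel(),v.ravel()],d).reshape(400,640,3)
# garlic
g=(u>190)&(u<236)&(v>215)&(v<260)&(p.min(2)>90)
g2=g&(P[...,2]>5); print('garlic px',g.sum(), u[g].mean(),v[g].mean())
c,r=cv2.minEnclosingCircle(np.c_[u[g],v[g]].astype(np.float32)); print(c,r,plane(M,[c],25),'depth max z',np.percentile(P[g][:,2],98))
for nm,uv in(('timer',(250,200)),('arti',(278,238))): print(nm,plane(M,[uv],30).round(0), P[uv[1],uv[0]].round())
# bin
w=(u>335)&(u<512)&(v>125)&(v<305)&(P[...,2]>20)
Q=P[w]; print('zmax',np.percentile(Q[:,2],[50,90,99,99.9]))
foot=cv2.minAreaRect(Q[:,:2].astype(np.float32)); print('rect',foot, cv2.boxPoints(foot).round())
t=w&(P[...,2]>157); print('rail n',t.sum(), P[t].mean(0)); print(cv2.minAreaRect(P[t][:,:2].astype(np.float32)))
z=np.zeros((400,640,3),np.uint8); z[...]=np.clip(P[...,2:3]*1.4,0,255); z[t]=(0,0,255); z[g]=(0,255,0)
t2=w&(P[...,2]>146)&(P[...,2]<157); z[t2]=(255,0,0)
cv2.imwrite('pics/z.png',cv2.resize(z[100:310,170:520],None,fx=2.2,fy=2.2,interpolation=0))
E
python3 m.py
```

```text
garlic px 514 214.25486381322958 236.31906614785993
(214.21681213378906, 236.1548614501953) 13.519681930541992 [[425.95197469 108.26488751  25.        ]] depth max z 52.97997503515042
timer [[503.  36.  30.]] [502.  34.  42.]
arti [[426. -25.  30.]] [425. -28.  62.]
zmax [ 86.80260833 146.64117106 175.04877462 946.05951096]
rect ((461.0811767578125, -274.4589538574219), (264.9022216796875, 341.958740234375), 19.273500442504883) [[ 280. -157.]
 [ 392. -480.]
 [ 643. -392.]
 [ 530.  -69.]]
rail n 994 [ 466.63914155 -292.10675692  257.72112716]
((477.032958984375, -233.11968994140625), (233.76353454589844, 157.5241241455078), 88.49239349365234)
```

View pics/z.png

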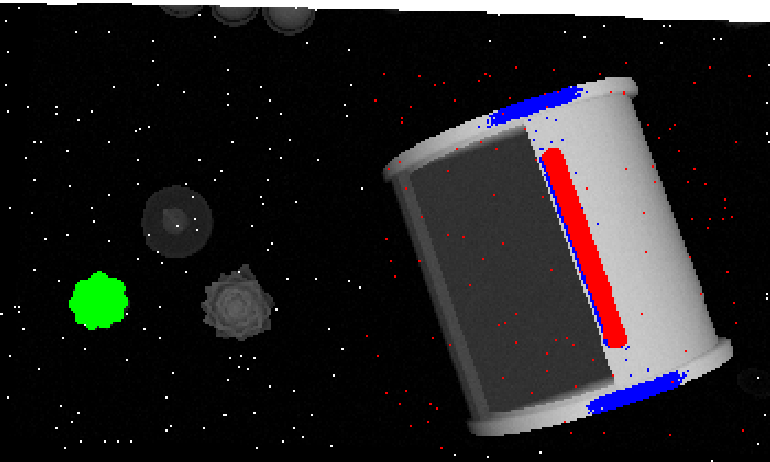

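The height map is clean apart from specks. It shows the rail in red, the cheek tops in blue and the garlic in green, so I'll filter it and fit the bin frame.

```bash
cat > m2.py <<'E'
from h import *
f=np.load('top.npz'); p=f['p']; d=cv2.medianBlur(f['d'],5); M=model('top')
v,u=np.mgrid[0:400,0:640]; P=depthpts(M,np.c_[u.ravel(),v.ravel()],d).reshape(400,640,3)
w=(u>335)&(u<512)&(v>125)&(v<305)&(P[...,2]>20)&(P[...,2]<200)
rect=cv2.minAreaRect(P[w][:,:2].astype(np.float32)); print('rect',rect)
t=w&(P[...,2]>158); R=P[t]; rr=cv2.minAreaRect(R[:,:2].astype(np.float32)); print('rail',R.mean(0),rr,np.percentile(R[:,2],99))
_,_,V=np.linalg.svd(R[:,:2]-R[:,:2].mean(0),full_matrices=0); by=V[0]*np.sign(V[0,0]); bx=np.array([by[1],-by[0]]); print('bin y dir',by,'yaw of bin x',np.degrees(np.arctan2(bx[1],bx[0])))
C=np.array(rect[0])
q=(P[w][:,:2]-C)@np.c_[bx,by]; z=P[w][:,2]
print('ext',np.percentile(q,[.3,99.7],axis=0))
for s in(1,-1):
    c=(s*q[:,1]>122)&(z>100); print('cheek',s,c.sum(), q[c].mean(0), z[c].max())
    A=np.c_[2*q[c,0],2*z[c],np.ones(c.sum())]; b=(q[c]**2)[:,0]+z[c]**2; x=np.linalg.lstsq(A,b,rcond=None)[0]; print(' circle x,z',x[:2],'r',np.sqrt(x[2]+x[0]**2+x[1]**2))
print('rail in bin',(R[:,:2].mean(0)-C)@np.c_[bx,by])
E
python3 m2.py
```

```text
rect ((476.75933837890625, -319.962890625), (266.52227783203125, 251.7588653564453), 19.72464370727539)
rail [ 474.87651458 -314.62755322  170.94095438] ((475.249267578125, -316.17694091796875), (167.86508178710938, 15.021247863769531), 19.40593147277832) 173.85637430871728
bin y dir [0.94252661 0.3341311 ] yaw of bin x -70.48029062202723
ext [[-120.93888477 -131.4689059 ]
 [ 108.92246731  131.20350603]]
cheek 1 534 [ -8.80871537 126.79125914] 152.7301238564503
 circle x,z [ 0.92057946 26.77925031] r 125.21714861148669
cheek -1 583 [  -8.10393386 -126.90295244] 152.70088083323503
 circle x,z [ 1.16061532 27.75416638] r 124.23636505250175
rail in bin [-5.65780746  0.00809063]
```

Bin axis is at about (477,-321) with bin x yaw -70.4°. I'll use tool yaw 1.911 throughout, which closes along the bin's y. Garlic is at about (426,108).

servo_tool(
  plan=[
    [0.18,0.78,0.04,0.0158],
    [0.18,0.78,0.04,0.0158],
    [0.18,0.78,0.04,0.0158],
    [0.18,0.78,0.04,0.0158],
    [0.18,0.78,0.04,0.0158],
    [0.18,0.78,0.04,0.0158],
    [0.18,0.78,0.04,0.0158],
    [0.18,0.78,0.04,0.0158],
    [0.18,0.78,0.04,0.0158],
    [0.18,0.78,0.04,0.0158],
    [0.18,0.78,0.04,0.0158],
    [0.18,0.78,0.04,0.0158],
    [0.18,0.78,0.04,0.0158],
    [0.18,0.78,0.04,0.0158],
    [0.18,0.78,0.04,0.0158],
    [0,0,0,0],
    [0,0,0,0],
  ],
  gripper=-1,
)

```text
time: 2.22
position: [425.4, 107.6, 241.0]
orientation: [-3.141, 0.0, 1.907]
force: [0.9, -0.6, 0.3]
finger_gap: 0.997
grasp_force: 0.0
```

```bash
python3 - <<'E'
from h import *
M=model('wrist'); p,d=eyes.grab_frame('wrist'); d=cv2.medianBlur(d,5); cv2.imwrite('pics/w1.png',p); s=ctrl.observe(); print(s['time'],s['position'],s['orientation'],s['force'])
v,u=np.mgrid[0:400,0:640]; P=depthpts(M,np.c_[u.ravel(),v.ravel()],d).reshape(400,640,3)
g=(np.hypot(P[...,0]-426,P[...,1]-108)<45)&(P[...,2]>6)&(P[...,2]<70)&(p.min(2)>60)
g=g.astype(np.uint8); n,l,st,c=cv2.connectedComponentsWithStats(g); i=1+st[1:,4].argmax(); Q=P[l==i]
print(n,st[i],Q.min(0),Q.max(0)); print(cv2.minEnclosingCircle(Q[:,:2].astype(np.float32)),np.percentile(Q,[2,98],axis=0).mean(0))
E
```

```text
2.275 [425.46064802 107.19428604 241.09218414] [-3.14086342e+00  3.49063724e-05  1.90554398e+00] [-0.58459174 -0.15020084 -0.68652972]
2 [ 302  154   42   42 1248] [396.94056057  80.46830704  19.51058982] [451.31860163 136.59408416  53.29637584]
((423.1765441894531, 108.6500473022461), 28.185731887817383) [423.52141918 109.62971771  36.96544473]
```

View pics/w1.png

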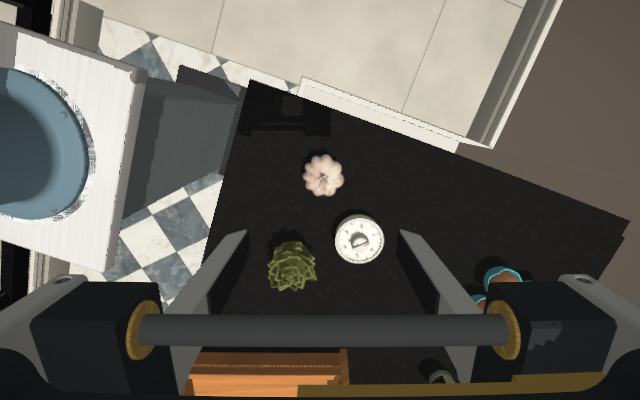

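The wrist view shows the garlic at (323,175) with nothing in the finger paths. It measures (424,109), so I'll descend and grip.

servo_tool(
  plan=[
    [-0.03,0.03,-0.55,0],
    [0,0,-0.6,0],
    [0,0,-0.6,0],
    [0,0,-0.6,0],
    [0,0,-0.6,0],
    [0,0,-0.5,0],
    [0,0,-0.3,0],
    [0,0,-0.13,0],
    [0,0,0,0],
  ],
)

```text
time: 3.4
position: [423.9, 109.0, 8.7]
orientation: [-3.141, -0.0, 1.905]
force: [0.5, -0.3, -0.1]
finger_gap: 0.998
grasp_force: 0.0
```

servo_tool(
  plan=[
    [0,0,0,0],
    [0,0,0,0],
    [0,0,0,0],
    [0,0,0,0],
    [0,0,0,0],
    [0,0,0,0],
  ],
  gripper=1,
)

```text
time: 4.15
position: [424.1, 109.8, 8.8]
orientation: [3.141, -0.0, 1.907]
force: [-0.0, 0.5, 1.5]
finger_gap: 0.546
grasp_force: 30.0
```

servo_tool(
  plan=[
    [0,0,0.3,0],
    [0,0,0.6,0],
    [0,0,0.6,0],
    [0,0,0.6,0],
    [0,0,0.6,0],
    [0,0,0.6,0],
    [0.048,-0.4,0.15,0],
    [0.048,-0.6,0,0],
    [0.048,-0.6,0,0],
    [0.048,-0.6,0,0],
    [0.048,-0.6,0,0],
    [0.048,-0.6,0,0],
    [0.048,-0.6,0,0],
    [0.048,-0.6,0,0],
    [0.048,-0.6,0,0],
    [0.048,-0.6,0,0],
    [0,-0.25,0,0],
    [0,0,0,0],
    [0,0,0,0],
  ],
)

```text
time: 6.52
position: [452.7, -252.2, 215.5]
orientation: [-3.142, -0.001, 1.908]
force: [0.2, 0.1, -1.5]
finger_gap: 0.56
grasp_force: 30.0
```

```bash
python3 - <<'E'
from h import *
p,d=eyes.grab_frame('scene'); q,_=eyes.grab_frame('wrist')
cv2.imwrite('pics/s2.png',np.hstack([cv2.resize(p[60:310,240:500],(400,385)),cv2.resize(q,(400,385))]))
s=ctrl.observe();print(s['position'],s['orientation'],s['finger_gap'],s['grasp_force'])
E
```

```text
[ 452.79600079 -252.22109697  215.63786121] [ 3.14152364e+00 -1.67747381e-04  1.90819682e+00] 0.5496833473248955 29.99993816949427
```

View pics/s2.png

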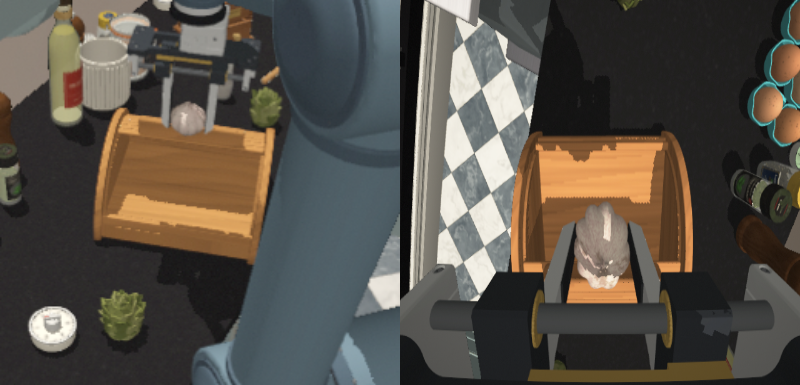

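The garlic is held firmly between the fingers (around (187,118) on the left, (600,250) on the right), centred over the bin's opening. Next: lower it to the floor and release.

servo_tool(
  plan=[
    [0,0,-0.4,0],
    [0,0,-0.5,0],
    [0,0,-0.5,0],
    [0,0,-0.5,0],
    [0,0,-0.4,0],
    [0,0,-0.3,0],
    [0,0,-0.15,0],
    [0,0,-0.06,0],
    [0,0,0,0],
    [0,0,0,0],
  ],
)

```text
time: 7.88
position: [453.2, -253.7, 47.8]
orientation: [3.141, 0.001, 1.907]
force: [-0.0, 0.5, -0.6]
finger_gap: 0.551
grasp_force: 30.0
```

servo_tool(
  plan=[
    [0,0,-0.03,0],
    [0,0,-0.025,0],
    [0,0,0,0],
  ],
)

```text
time: 8.25
position: [452.8, -253.4, 43.9]
orientation: [3.141, 0.0, 1.907]
force: [0.3, -0.6, -0.7]
finger_gap: 0.552
grasp_force: 30.0
```

servo_tool(
  plan=[
    [0,0,0,0],
    [0,0,0,0],
    [0,0,0,0],
    [0,0,0,0],
    [0,0,0,0],
    [0,0,0,0],
    [0,0,0.1,0],
    [0,0,0.2,0],
    [0,0,0.4,0],
    [0,0,0.5,0],
    [0,0,0.6,0],
    [0,0,0.6,0],
    [0,0,0.4,0],
    [0,0,0,0],
  ],
  gripper=-1,
)

```text
time: 10.0
position: [453.9, -254.2, 214.7]
orientation: [3.139, 0.005, 1.907]
force: [-0.3, -0.0, 0.6]
finger_gap: 1.001
grasp_force: 0.0
```

```bash
python3 - <<'E'
from h import *
M=model('wrist');p,d=eyes.grab_frame('wrist'); d=cv2.medianBlur(d,5); cv2.imwrite('pics/w3.png',p)
s=ctrl.observe();print(s['position'],s['orientation'],s['finger_gap'],s['time'])
v,u=np.mgrid[0:400,0:640]; P=depthpts(M,np.c_[u.ravel(),v.ravel()],d).reshape(400,640,3)
bx=np.array([.335,-.942]);by=np.array([.942,.335]);q=(P[...,:2]-[477,-321])
X,Y,Z=q@bx,q@by,P[...,2]
r=(abs(Y)<70)&(abs(X)<25)&(Z>158)&(Z<180);print('rail',r.sum(),X[r].mean() if r.any() else 0)
g=(abs(Y)<100)&(X>-104)&(X<-20)&(Z>48)&(Z<95);g=cv2.morphologyEx(g.astype(np.uint8),cv2.MORPH_OPEN,np.ones((3,3)))>0
print('garlic',g.sum(),np.percentile(X[g],[1,99]),np.percentile(Y[g],[1,99]),Z[g].max())
E
```

```text
[ 453.04866886 -253.55029912  212.7308055 ] [3.14053278e+00 1.93283087e-03 1.90695576e+00] 1.0018972744184163 10.05
rail 3569 -8.023729857979472
garlic 1727 [-96.97745291 -47.17972157] [-25.61550748  22.52183856] 89.69213724064764
```

View pics/w3.png

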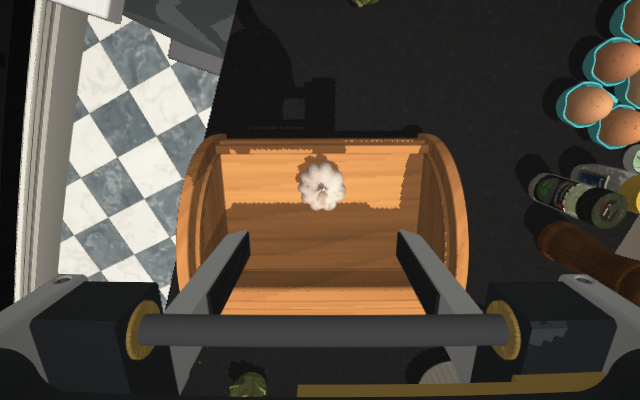

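The garlic stands upright inside the bin at (321,185), bin frame (-72,-2), and the rail hasn't moved. I'll shut the fingers, go behind the rail, and compute the push arc.

servo_tool(
  plan=[
    [0.13,-0.36,0,0],
    [0.13,-0.36,0,0],
    [0.13,-0.36,0,0],
    [0.13,-0.36,0,0],
    [0,0,0,0],
    [0,0,-0.2,0],
    [0,0,-0.4,0],
    [0,0,-0.3,0],
    [0,0,-0.13,0],
    [0,0,0,0],
  ],
  gripper=1,
)

```text
time: 11.3
position: [483.7, -339.2, 149.4]
orientation: [-3.141, -0.001, 1.907]
force: [-0.4, 0.2, 0.4]
finger_gap: 0.012
grasp_force: 0.0
```

```bash
python3 - <<'E'
from h import *
s=ctrl.observe();print(s['position'],s['finger_gap'],s['force'],s['time'])
ph=np.linspace(1.5,.22,17); r=np.interp(ph,[.25,1.5],[138,131])
X=-r*np.cos(ph)+7*np.sin(ph)+8; Z=25+r*np.sin(ph)+7*np.cos(ph)
W=np.c_[477+.335*X,-321-.942*X,Z]
for a,w,x,dd in zip(ph,W,X,np.r_[[W[0]-s['position']],np.diff(W,axis=0)]/60): print(a.round(2),x.round(),w.round(1),dd.round(3))
E
```

```text
[ 483.70735319 -339.23785242  149.35401507] 0.011580624579729177 [-0.40519831  0.20490275  0.38979612] 11.3
1.5 6.0 [ 478.9 -326.4  156.2] [-0.08   0.214  0.114]
1.42 -5.0 [ 475.4 -316.5  156. ] [-0.059  0.166 -0.003]
1.34 -15.0 [ 471.9 -306.5  155. ] [-0.059  0.165 -0.017]
1.26 -26.0 [ 468.4 -296.7  153.1] [-0.058  0.164 -0.031]
1.18 -36.0 [ 464.9 -287.   150.4] [-0.058  0.162 -0.045]
1.1 -46.0 [ 461.5 -277.5  146.9] [-0.056  0.158 -0.059]
1.02 -56.0 [ 458.2 -268.2  142.6] [-0.055  0.154 -0.072]
0.94 -65.0 [ 455.1 -259.3  137.5] [-0.053  0.148 -0.085]
0.86 -75.0 [ 452.  -250.8  131.6] [-0.05   0.142 -0.098]
0.78 -83.0 [ 449.2 -242.7  124.9] [-0.048  0.135 -0.11 ]
0.7 -91.0 [ 446.5 -235.2  117.6] [-0.045  0.126 -0.122]
0.62 -99.0 [ 444.  -228.2  109.7] [-0.042  0.117 -0.133]
0.54 -105.0 [ 441.7 -221.7  101.1] [-0.038  0.107 -0.143]
0.46 -111.0 [ 439.6 -216.    92. ] [-0.034  0.096 -0.152]
0.38 -117.0 [ 437.8 -210.9   82.4] [-0.03   0.085 -0.16 ]
0.3 -122.0 [ 436.3 -206.5   72.4] [-0.026  0.072 -0.167]
0.22 -125.0 [ 435.1 -203.1   61.9] [-0.02   0.057 -0.174]
```

servo_tool(
  plan=[
    [-0.04,0.107,0.057,0],
    [-0.04,0.107,0.057,0],
    [-0.059,0.166,-0.003,0],
    [-0.059,0.165,-0.017,0],
    [-0.058,0.164,-0.031,0],
    [-0.058,0.162,-0.045,0],
    [0,0,0,0],
  ],
)

```text
time: 12.18
position: [464.5, -285.9, 150.5]
orientation: [-3.141, -0.003, 1.908]
force: [-0.8, -0.4, -0.4]
finger_gap: 0.005
grasp_force: 0.0
```

```bash
cat > chk.py <<'E'
from h import *
import sys
M=model('top');p,d=eyes.grab_frame('top'); d=cv2.medianBlur(d,5); cv2.imwrite(f'pics/{sys.argv[1]}.png',cv2.resize(p[100:310,300:520],None,fx=2.5,fy=2.5))
v,u=np.mgrid[0:400,0:640]; P=depthpts(M,np.c_[u.ravel(),v.ravel()],d).reshape(400,640,3)
bx=np.array([.335,-.942]);by=np.array([.942,.335]);q=(P[...,:2]-[477,-321])
X,Y,Z=q@bx,q@by,P[...,2]; R=np.hypot(X,Z-25)
for a,b in((-82,-40),(40,82)):
    m=(Y>a)&(Y<b)&(R>132)&(R<151)&(Z>30)&(X<60); ph=np.arctan2(Z[m]-25,-X[m]); print('rail',m.sum(), np.percentile(ph,[5,50,95]).round(3) if m.any() else '')
s=ctrl.observe();print(s['position'],s['force'],s['time'])
E
python3 chk.py t4
```

```text
rail 0 
rail 211 [1.117 1.169 1.209]
[ 464.56466202 -286.26974388  150.63206012] [ 0.63020855 -0.20454482  0.66380148] 12.225
```

The rail follows (φ = 1.17, as planned). Continuing along the arc.

servo_tool(
  plan=[
    [-0.056,0.158,-0.059,0],
    [-0.055,0.154,-0.072,0],
    [-0.053,0.148,-0.085,0],
    [-0.05,0.142,-0.098,0],
    [-0.048,0.135,-0.11,0],
    [-0.045,0.126,-0.122,0],
    [-0.042,0.117,-0.133,0],
    [-0.038,0.107,-0.143,0],
    [0,0,0,0],
  ],
)

```text
time: 13.35
position: [440.9, -220.8, 100.5]
orientation: [-3.14, -0.003, 1.907]
force: [0.2, -0.8, -0.2]
finger_gap: 0.002
grasp_force: 0.0
```

servo_tool(
  plan=[
    [-0.034,0.096,-0.152,0],
    [-0.03,0.085,-0.16,0],
    [-0.026,0.072,-0.167,0],
    [-0.01,0.03,-0.08,0],
    [0,0,0,0],
  ],
)

```text
time: 13.98
position: [435.3, -204.5, 67.4]
orientation: [-3.141, -0.002, 1.907]
force: [1.0, -0.1, 0.2]
finger_gap: 0.002
grasp_force: 0.0
```

```bash
python3 chk.py t5
```

```text
rail 0 
rail 0 
[ 435.5159033  -204.81206192   67.76084826] [-0.14911578 -0.1076504  -0.11939988] 14.025
```

servo_tool(
  plan=[
    [0,0.01,-0.04,0],
    [0,0.01,-0.04,0],
    [0,0,0,0],
  ],
)

```text
time: 14.4
position: [436.2, -204.8, 65.5]
orientation: [-3.141, 0.001, 1.908]
force: [-6.1, 1.3, 14.2]
finger_gap: 0.004
grasp_force: 6.7
```

servo_tool(
  plan=[
    [0,0,-0.04,0],
    [0,0,0,0],
    [0,0,0,0],
  ],
)

```text
time: 14.78
position: [436.3, -204.9, 65.1]
orientation: [-3.14, -0.0, 1.908]
force: [-11.5, 6.4, 30.2]
finger_gap: 0.003
grasp_force: 13.3
```

```bash
python3 - <<'E'
from h import *
p,d=eyes.grab_frame('scene'); q,_=eyes.grab_frame('wrist')
cv2.imwrite('pics/s6.png',np.hstack([cv2.resize(p[100:260,270:440],(400,385)),cv2.resize(q,(400,385))]))
E
```

```text
(no output)
```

View pics/s6.png

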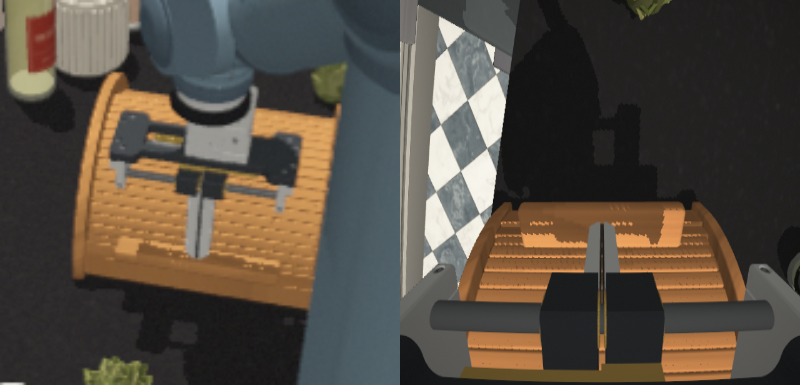

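Force rose to 30 N with no travel at the expected shut height, and the picture shows the rail down at the sill. Retreating, then checking.

servo_tool(
  plan=[
    [0,0,0.12,0],
    [0,0,0.2,0],
    [-0.1,0.28,0.4,0],
    [-0.1,0.28,0.5,0],
    [-0.1,0.4,0.5,0],
    [0,0.6,0.5,0],
    [0,0.6,0.4,0],
    [0,0.6,0,0],
    [0,0.6,0,0],
    [0,0,0,0],
    [0,0,0,0],
  ],
)

```text
time: 16.25
position: [417.9, -2.9, 218.2]
orientation: [-3.141, 0.0, 1.907]
force: [0.2, 0.2, -0.5]
finger_gap: 0.001
grasp_force: 0.0
```

```bash
python3 chk.py t7
```

```text
rail 201 [0.255 0.301 0.308]
rail 198 [0.254 0.298 0.306]
[417.89221516  -3.17391488 218.19016103] [-1.25694655 -0.8129075  -0.50209665] 16.3
```

View pics/t7.png

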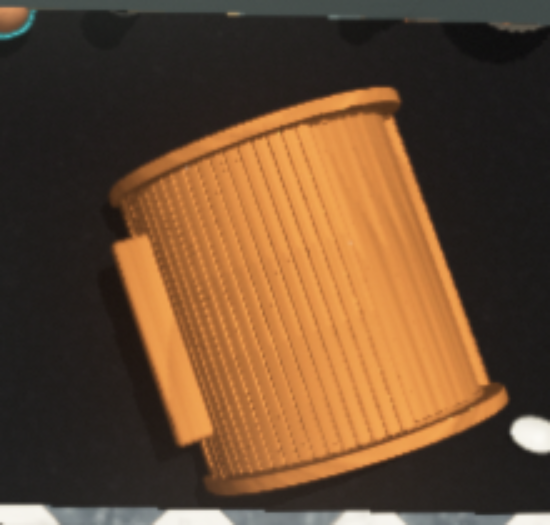

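The cover is down along the front. Its rail's upper face sits at 0.30 rad, which is 0.25 plus the half thickness, so the joint is at 0. The arm is clear.

```bash
python3 -c "
from bench import ctrl
print(ctrl.hand_in())"
```

```text
the job is handed in; nothing more can be done
None
```

The garlic bulb stands upright inside the bin, the roll-top cover measured fully shut, and the job is handed in at about 16 s with the arm clear and holding nothing.

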